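Stand the top-heavy hand grinder behind its keeper bar

TASK

Take the tall, top-heavy hand grinder (the waisted one with the steel head) out of the leaning wire rack and stand it upright on the round mat of the stand, letting go without tipping it over. Then slide the stand's keeper bar all the way home by its knob, so that its end passes through the free eye and fences the grinder in. Leave the plain shaker in the rack, and do not disturb the other things on the counter.

Things in the scene. Friction and masses are not known exactly. Their poses are not given: they have to be found in the camera images.
- grinder_mid (a point): Middle (half-way up, on the axis) of the loose hand grinder, 195 mm tall, round, 0.3 to 0.5 kg. z runs along it from foot to top; the foot is 97.5 mm below this point. Centre of mass 135 mm above the foot: it topples easily. At the start it reclines in one cradle of the rack, its top leaning 40 degrees from vertical towards the robot.
- grinder_head (a point): Middle of the grinder's heavy steel head (50 mm above grinder_mid along z), the best place to grip; same axes. From the foot: black cup dia 48 to 70 mm up, wooden waist dia 34 to 115 mm, steel head dia 48 from 115 to 180 mm, small wooden knob dia 18 to 195 mm.
- rack_mid (a point): Middle of the top of the fixed rack's board (200 x 250 x 12 mm). z up; things lean to -x. Two wire cradles at y = -60 and +60 mm; which holds the grinder varies. Each is two wires (dia 8, 24 mm apart, under the thing on its robot side, reaching 165 mm up from the foot) and a heel plate under the foot (foot centre at x = 70, z = 33 mm). The head's sides are free; draw out along the axis.
- shaker_mid (a point): Middle of the plain straight shaker tin (dia 48, 125 mm long, white cap, loose), reclining in the rack's other cradle; z along it to its cap. It stays there.
- mat_top (a point): Centre of the upper face of the round black mat (dia 76 mm, 15 mm above the counter) on the fixed stand. z up; y is the way the keeper bar slides home. A fixed rail at x = +40 mm and the bar's line at x = -40 mm run 90 mm above the mat, dia 10 mm. Wire eyes on posts on the bar's line, tops 106 mm above the mat: two guides at y = -105 and -65 mm, the free eye at y = +65 mm.
- eye_mid (a point): Centre of the free eye, a wire ring (inner dia 18 mm, 7 mm thick) through which the bar's end must pass; axes as mat_top.
- keeper_knob (a point): Middle of the upright black knob (dia 18 mm, 42 mm tall, its underside 10 mm above the bar's axis) on the outer end of the keeper bar, 200 mm behind the bar's tip; axes as mat_top. It moves with the bar along y; the space beside and above it is free.
- keeper (a joint): Keeper bar, sliding along the stand's +y: 0 = drawn fully back (tip 120 mm short of the free eye), 0.140 m = home against its stop, its tip 20 mm beyond the eye. About 1.5 N friction; stays where it is left. Starts nearly drawn back (0 to 0.025).
- tamper: Coffee tamper, 89 mm tall, foot diameter 58, loose, stands behind the stand. Bystander; origin at its underside.
- call_bell: Counter bell, diameter 76, 52 mm tall, loose, bystander; origin at its underside.
- dosing_cup: Small open cup, diameter 59, 50 mm tall, loose, bystander; origin at its underside.
Mind the look-alikes: they are no part of the job. Leave any orange look-alike of the part that bears shaker_mid alone.

How it is judged:
On the way, in this order (a step that is already met when the one before it is completed fails the run):
1. the grinder stands upright on the round mat, let go (horizontal distance between grinder_mid and mat_top below 0.014 m and angle between grinder_mid's own z axis and vertical below 0.06 rad and z of grinder_mid in the frame of mat_top between 0.093 and 0.102 m and contact force between grinder and the fingers below 0.1 N and linear speed of grinder below 0.03 m/s), for 0.3 s.
2. the keeper bar is slid home through the free eye (value of joint keeper above 0.13 m), for 0.2 s.
At the end, for the whole second after the job is handed in: The grinder stands upright (within 0.06 rad) and at rest on the mat, wholly on it (axis within 14 mm of the mat's centre), released; the keeper bar is home (joint above 0.130 of 0.140 m), its end through the free eye; the shaker still reclines in the rack (all of step 1 and value of joint keeper above 0.13 m and horizontal distance between shaker_mid and rack_mid below 0.1 m and height (world z) of shaker_mid above 0.07 m); the robot touches nothing.
It fails at once if the grinder falls over (leans more than 1.15 rad) (angle between grinder_mid's own z axis and vertical above 1.15 rad).
It fails at once if the shaker is moved more than 40 mm (distance of shaker_mid from where it was at the start of the episode above 0.04 m).
It fails at once if the tamper, the bell or the cup is moved more than 30 mm (distance of any of tamper, call_bell, dosing_cup from where it was at the start of the episode above 0.03 m).
It also fails if it takes over 72 s, if anything falls off the work surface, if the arm or the gripper's body presses on something with over 40 N, if the wrist force passes 120 N, or if a joint passes its speed limit or range.

ROBOT

A 6-joint arm with a two-finger parallel gripper is mounted at the origin on a cart in front of the work surface, level with it; the furniture and walls round the work are solid. World frame = base frame: x ahead of the robot, y to its left, z up, the work surface at z = 0. Lengths are in m, angles in rad, forces in N, time in s.
With the tool pointing down it reaches from about 0.35 to 0.975 m from the base axis. Payload 17.4 kg.
Tool frame: the origin (TCP) lies between the finger pads; the fingertips stand 19 mm ahead of it and the grasp point (between the pads) is the TCP; z points along the fingers, y is the direction in which the jaws open and shut (so a half turn about z gives the same grasp; the last joint's range is limited). The gripper opens to 85 mm and grips with 20 to 120 N. Pads are 22 mm wide; open, the fingers measure 114 mm over their backs; the gripper's body (76 mm by 85 mm) begins 54 mm behind the grasp point. The pads swing forward as they close: fully open they stand 13 mm farther back than shut.
Start: joints at [-1.251, 0.116, 1.442, -0, 1.584, -0.038], TCP at [0.236, -0.632, 0.212] pointing down, gripper open.
Joint ranges: [-2.83, 2.83], [-0.83, 2.19], [0.07, 2.5], [-1.14, 4.28], [0.01, 3], [-2.97, 2.97]. Speed limits (rad/s): [1.89, 1.89, 2.22, 3.14, 3.14, 3.14].

INTERFACE

Orientations are given as a unit quaternion [w, x, y, z].
In Python, from cell import * gives the robot as it stands. Calls block until the motion is done:
- move_pose(position, orientation): joint-space move of the TCP to a pose.
- movel(position, orientation=None, feed=0.15): straight line of the TCP; orientation=None keeps the orientation; feed is the mean speed in m/s.
- goto_joints(angles): joint-space move.
- command_gripper(opening): finger opening in m; the grip force is fixed at half the most; returns when the fingers have stopped.
- wait(seconds).
- ik(position, orientation): joint angles nearest the present ones, or None.
- observe(): the state.
- snapshot(name): name is "scene" or "side" or "wrist"; returns a dict with "color" (400x640x3 uint8, red, green, blue), "range_z" (400x640 float32, m along the optical axis (not along the pixel's ray), 0 where there is no reading), "K" (3x3 intrinsics, pixels), "rvec" (rotation vector, rad) and "tvec" (3), from world to camera coordinates, as OpenCV has them. Camera axes: x right, y down, z forward; pixel columns grow to the right and rows downward; lengths in m; the calibration is good to about 2 mm. A picture is of the moment at which its call begins.
A pose or a line that the arm cannot do raises PlanningError and nothing moves.
- hand_in(): hands the job in, once; it reports no verdict.
The state is a dict: "t": time; "joints": joint angles; "qvel": joint speeds; "joint_torque": joint torques, N m; "eef_pos": TCP position; "orientation": TCP orientation; "force": force on the tool from outside, world axes, zero at the start; "moment": the same for the moment, N m; "width": finger opening in m.
Only numpy, scipy, OpenCV 4.12 (cv2) and the standard library are available. Lean on these libraries where they do the work, as an engineer would, in place of code of your own. Each camera call takes 0.05 s, during which the arm holds its last target.

## Working session

There is one attempt and no reset: what is moved stays moved. The work goes in short steps, each a Python script; the robot and the scene stay as the last script left them, time stands still between calls to the robot, and variables do not carry over. Pictures are saved under pics/ and viewed, and the job is handed in when it is done.

```bash
mkdir -p pics; ls
cat > h.py <<'E'
from cell import *
import numpy as np, cv2
from scipy.spatial.transform import Rotation as R
def snap(n):
    s=snapshot(n); np.savez(f'{n}.npz',**s); return s
def ld(n): return dict(np.load(f'{n}.npz'))
def cloud(s):
    z=s['range_z'].astype(float); K=s['K']; v,u=np.mgrid[:z.shape[0],:z.shape[1]]
    c=np.stack([(u-K[0,2])/K[0,0]*z,(v-K[1,2])/K[1,1]*z,z],-1)
    Rm=cv2.Rodrigues(s['rvec'])[0]
    return (c-s['tvec'].reshape(3))@Rm, z>0
def proj(s,p):
    return cv2.projectPoints(np.array(p,float).reshape(-1,3),s['rvec'],s['tvec'],s['K'],None)[0].reshape(-1,2)
def save(s,name,crop=None,f=1):
    im=s['color'][:,:,::-1]
    if crop: im=im[crop[1]:crop[3],crop[0]:crop[2]]
    cv2.imwrite(f'pics/{name}.png',cv2.resize(im,None,fx=f,fy=f,interpolation=cv2.INTER_CUBIC))
E
python3 - <<'E'
from h import *
for n in ['scene','side','wrist']:
    s=snap(n); save(s,n+'0'); R_=cv2.Rodrigues(s['rvec'])[0]; print(n,-R_.T@s['tvec'].reshape(3),R_[2])
print(observe())
E
```

```text
pics
scene [-0.64925694  0.88529283  0.96487497] [ 0.70216676 -0.50719148 -0.49971856]
side [ 0.12884841 -1.22016876  1.11378214] [ 0.22974742  0.76970987 -0.59561971]
wrist [ 0.31202382 -0.6042575   0.37381027] [-0.29328904 -0.1089489  -0.9497956 ]
{'t': 0.15, 'joints': array([-1.25080700e+00,  1.16372944e-01,  1.44204964e+00,  1.09852044e-05,
        1.58399442e+00, -3.77620970e-02]), 'qvel': array([ 0.00043654, -0.00377181, -0.00028026, -0.00072478,  0.00074925,
        0.00045842]), 'joint_torque': array([ 4.03825994e-03, -7.32507563e+01, -6.32846832e+01,  1.02572974e-04,
        5.04250362e-03,  5.02861838e-05]), 'eef_pos': array([ 0.23633958, -0.63212599,  0.2110723 ]), 'orientation': array([-4.08851135e-04,  9.84044255e-01,  1.77923393e-01, -5.25332017e-05]), 'force': array([-0.17940211, -1.01669168, -0.43733978]), 'moment': array([-0.00460268,  0.01173745,  0.01108347]), 'width': 0.08545992625675197}
```

View pics/scene0.png

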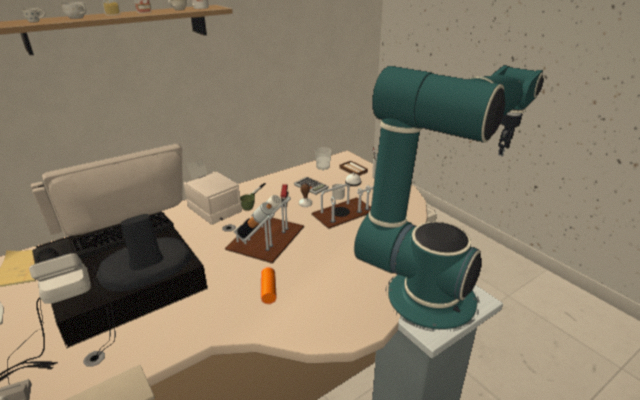

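View pics/side0.png

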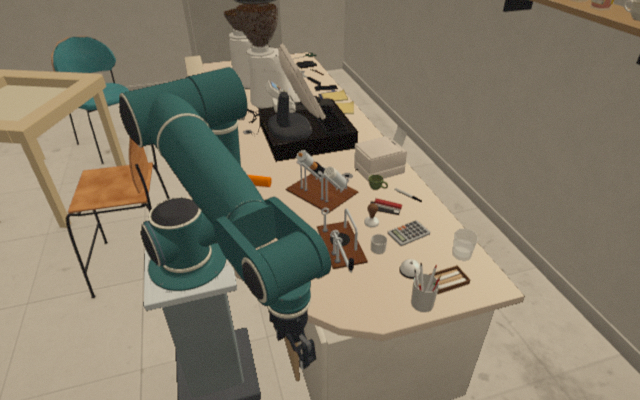

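View pics/wrist0.png

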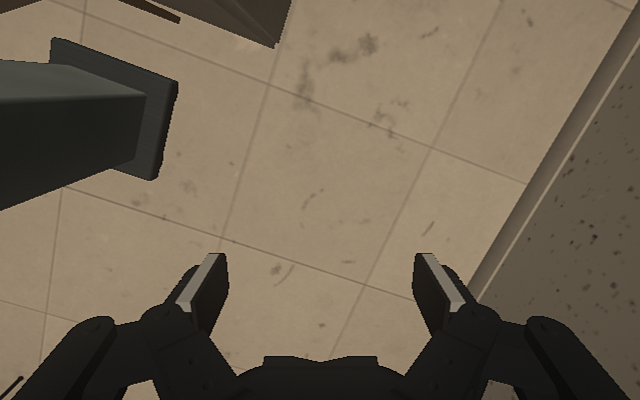

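The scene view shows the rack board at about (265,238), the stand at (343,208) and an orange look-alike at (268,285). In the side view the rack is at (322,190) and the stand at (342,243). I'll enlarge both.

Run:
```python
from h import *
save(ld('scene'),'sc1',(220,170,400,270),4); save(ld('side'),'si1',(270,140,420,290),4)
s=ld('scene');P,m=cloud(s)
for uv in [(265,250),(342,210),(268,285)]: print(uv,P[uv[1],uv[0]])
s=ld('side');P,m=cloud(s)
for uv in [(322,205),(342,240),(350,265),(260,181)]: print(uv,P[uv[1],uv[0]])
```

```text
(265, 250) [0.50403384 0.31100595 0.01006355]
(342, 210) [ 0.55349235 -0.07628485  0.01241875]
(268, 285) [0.2990763  0.41285038 0.04530028]
(322, 205) [0.54939498 0.15703956 0.01032591]
(342, 240) [ 0.55672774 -0.07018813  0.01064006]
(350, 265) [ 0.49198881 -0.32072655  0.14038139]
(260, 181) [0.3349288  0.37547458 0.03224214]
```

View pics/sc1.png

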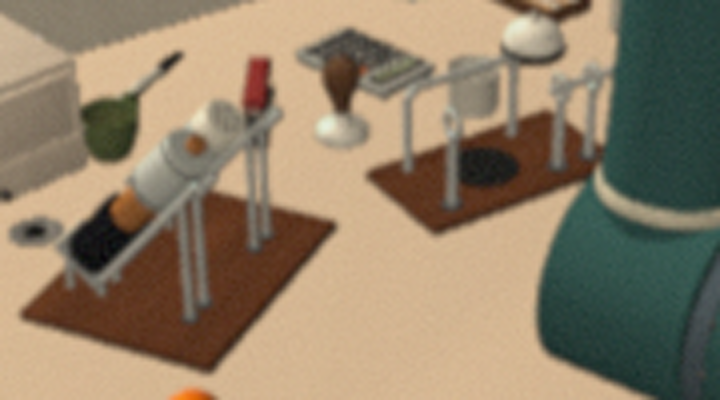

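View pics/si1.png

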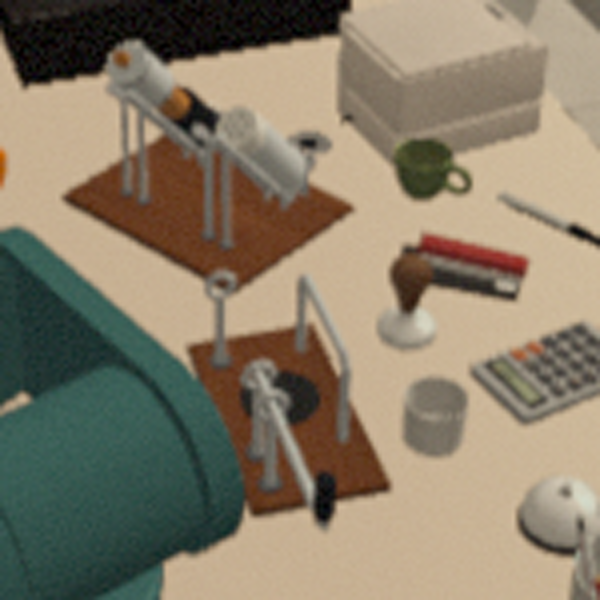

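The grinder is the waisted piece with a wooden waist and steel head, in the left (+y) cradle: side-crop head at (128,62), full image (302,155). The look-alikes:
- The shaker in the right cradle, crop (262,150), full image (335,178).
- The orange look-alike at the left edge, full image (260,181).

Next I'll take close wrist views.

Run:
```python
from h import *
def fit(mask,P,name):
    pts=P[mask][:,:2].astype(np.float32)
    r=cv2.minAreaRect(pts); print(name,len(pts),r,P[mask][:,2].mean())
for n,boxes in [('scene',[(222,210,305,265),(310,190,385,230)]),('side',[(285,165,360,212),(315,215,370,270)])]:
    s=ld(n);P,m=cloud(s);hsv=cv2.cvtColor(s['color'],cv2.COLOR_RGB2HSV)
    mk=m&(abs(P[...,2]-.012)<.006)&(hsv[...,1]>110)&(hsv[...,2]<150)&(hsv[...,0]<15)
    for b in boxes:
        q=np.zeros_like(mk);q[b[1]:b[3],b[0]:b[2]]=1
        q=cv2.morphologyEx((q&mk).astype(np.uint8),cv2.MORPH_OPEN,np.ones((2,2)))>0
        fit(q,P,n)
for p in [[.5,.2,.45],[.5,-.1,.45],[.4,.2,.4]]:
    print(ik(p,[0,1,0,0]),ik(p,[0,.7071,.7071,0]))
```

```text
scene 1392 ((0.04857182502746582, 0.6019691228866577), (0.27523764967918396, 1.480943202972412), 57.374019622802734) 0.01511472604547273
scene 620 ((0.02802330255508423, 0.4118806719779968), (0.22007395327091217, 1.637949824333191), 47.394432067871094) 0.014212099900134268
side 838 ((0.3103815019130707, -0.402773380279541), (1.6488075256347656, 0.2929011881351471), 67.4053726196289) 0.015073970870805434
side 746 ((0.39945611357688904, -0.5989164710044861), (1.3448599576950073, 0.16758057475090027), 73.56572723388672) 0.014485163498040044
[ 3.33136352e-01 -1.42046604e-01  1.31259731e+00 -4.44089210e-16
  1.97104195e+00  1.90393268e+00] [ 3.33136352e-01 -1.42046604e-01  1.31259731e+00 -4.44089210e-16
  1.97104195e+00  3.33136352e-01]
[-2.47426043e-01 -2.02366239e-01  1.36502952e+00 -4.44089210e-16
  1.97892937e+00  1.32337028e+00] [-2.47426043e-01 -2.02366239e-01  1.36502952e+00 -4.44089210e-16
  1.97892937e+00 -2.47426043e-01]
[ 4.06596933e-01 -3.62060107e-01  1.57356376e+00 -4.44089210e-16
  1.93008900e+00  1.97739326e+00] [ 4.06596933e-01 -3.62060107e-01  1.57356376e+00 -4.44089210e-16
  1.93008900e+00  4.06596933e-01]
```

Run:
```python
from h import *
move_pose([.45,-.14,.42],[0,1,0,0]); s=snap('wrist'); np.savez('w_stand.npz',**s); save(s,'w_stand')
move_pose([.45,.2,.42],[0,1,0,0]); s=snap('wrist'); np.savez('w_rack.npz',**s); save(s,'w_rack')
s=snap('side'); np.savez('side2.npz',**s)
s=snap('scene'); np.savez('scene2.npz',**s)
print(observe()['t'])
```

```text
3.7
```

View pics/w_stand.png

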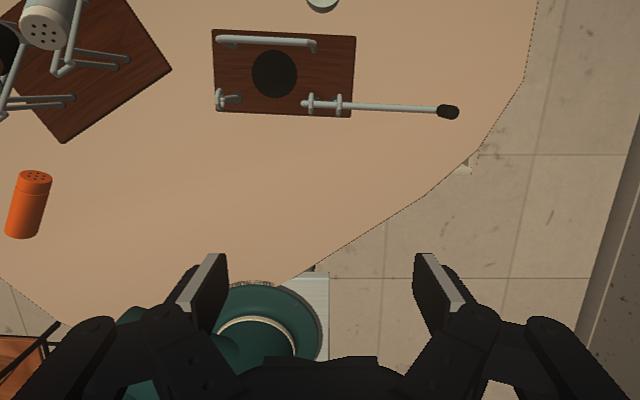

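View pics/w_rack.png

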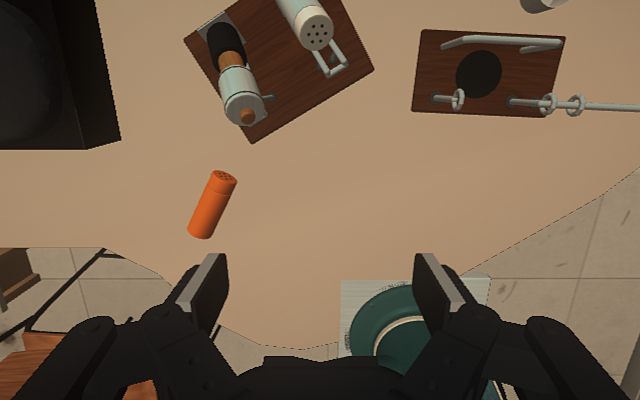

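```bash
cat >> h.py <<'E'
def ray(s,uv,zz):
    K=s['K'];Rm=cv2.Rodrigues(s['rvec'])[0];d=Rm.T@np.linalg.inv(K)@np.array([uv[0],uv[1],1.]);o=-Rm.T@s['tvec'].reshape(3)
    return o+d*(zz-o[2])/d[2]
E
python3 - <<'E'
from h import *
a=dict(np.load('w_stand.npz'));b=dict(np.load('w_rack.npz'))
save(a,'cs',(200,20,480,130),2.8);save(b,'cr',(170,0,390,150),3.6)
save(b,'cs2',(400,0,640,130),3.3)
for s,c in [(a,(200,20,380,130)),(b,(400,0,600,130))]:
    h=cv2.cvtColor(s['color'],cv2.COLOR_RGB2GRAY);P,m=cloud(s)
    q=np.zeros_like(h);q[c[1]:c[3],c[0]:c[2]]=((h<50)[c[1]:c[3],c[0]:c[2]])
    n,l,st,ce=cv2.connectedComponentsWithStats(q);i=1+np.argmax(st[1:,4]);print(st[i],ce[i],ray(s,ce[i],.015),np.median(P[l==i],axis=0))
    x0,y0,w,hh,_=st[i]
    print(ray(s,(x0-.5,ce[i][1]),.015),ray(s,(x0+w-.5,ce[i][1]),.015),ray(s,(ce[i][0],y0-.5),.015),ray(s,(ce[i][0],y0+hh-.5),.015))
E
```

```text
[ 212   29  144   87 9208] [283.1342311   71.58427454] [ 0.55409096 -0.07977446  0.015     ] [ 0.55497527 -0.07780255  0.01292024]
[0.55414279 0.03874918 0.015     ] [ 0.5540386  -0.19951735  0.015     ] [ 0.61834403 -0.08211677  0.015     ] [ 0.48317131 -0.07718911  0.015     ]
[ 412   30  153   88 9372] [482.73612889  74.17029449] [ 0.55043585 -0.07146352  0.015     ] [ 0.5507668  -0.07197849  0.01300766]
[0.55052194 0.04684704 0.015     ] [ 0.55033701 -0.20729313  0.015     ] [ 0.61736664 -0.06090929  0.015     ] [ 0.48007319 -0.08255891  0.015     ]
```

View pics/cs.png

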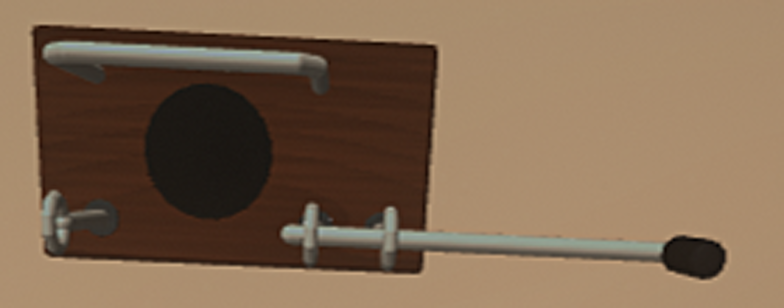

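View pics/cr.png

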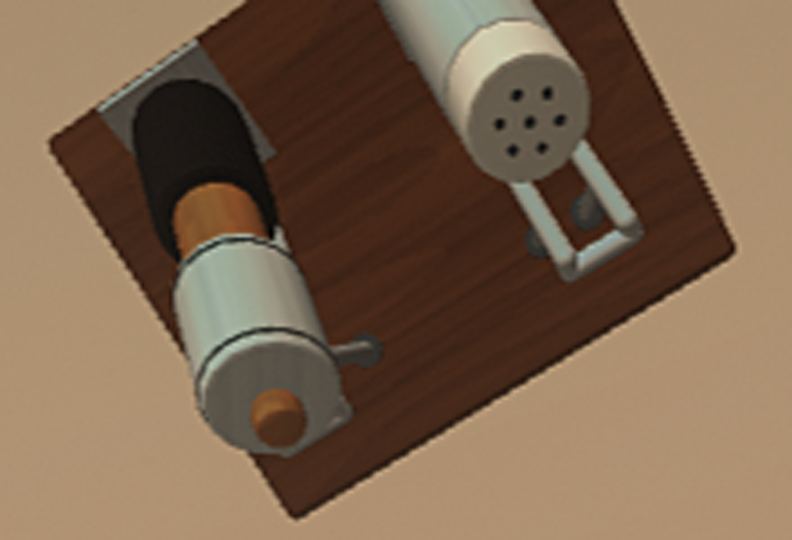

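View pics/cs2.png

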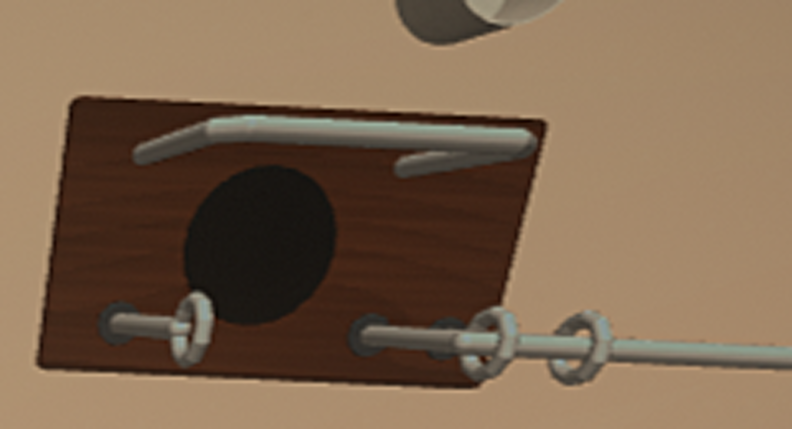

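Run:
```python
from h import *
from scipy.optimize import least_squares
a=dict(np.load('w_stand.npz'));b=dict(np.load('w_rack.npz'))
print('mat',ray(a,(274.1,73.8),.015),ray(b,(478.4,74.0),.015))
# board corners stand: A crop (35,27),(437,46),(422,271),(45,254) 
A=[ray(a,((x+.5)/2.8-.5+200,(y+.5)/2.8-.5+20),.012) for x,y in [(34,26),(438,45),(422,272),(45,255)]]
print('stand corners',np.round(A,4)); A=np.array(A)
print('yaw',[np.degrees(np.arctan2(*(A[i]-A[j])[[0,1]]*np.array([-1,1]))) for i,j in [(0,1),(3,2)]])
C=np.array([ray(b,((x+.5)/3.6-.5+170,(y+.5)/3.6-.5),.012) for x,y in [(48,143),(296,520),(738,249)]])
print('rack corners',C, np.linalg.norm(C[0]-C[1]),np.linalg.norm(C[2]-C[1]))
ey=(C[1]-C[2]);ey/=np.linalg.norm(ey); ex=(C[0]-C[1])/np.linalg.norm(C[0]-C[1])
print('yaw y',np.degrees(np.arctan2(-ey[0],ey[1])),'yaw x',np.degrees(np.arctan2(ex[1],ex[0])))
print('rack mid',(C[0]+C[2])/2)
print('knob',ray(a,(452.2,111.5),.157))
P,m=cloud(a); 
for uv in [(452,111),(447,112),(440,111)]:print(P[uv[1],uv[0]])
# cylinder fit of head
P,m=cloud(b);Q=P[65:126,219:268].reshape(-1,3); 
Q=Q[(Q[:,2]>.10)&(Q[:,2]<.25)]
yaw=np.arctan2(ex[1],ex[0])
def ax(p): return np.array([-np.sin(p[1])*np.cos(p[0]),-np.sin(p[1])*np.sin(p[0]),np.cos(p[1])])
def res(p):
    d=Q-np.array([p[2],p[3],.15]);u=ax(p);return np.linalg.norm(d-np.outer(d@u,u),axis=1)-.024
r=least_squares(res,[yaw,np.radians(40),*Q.mean(0)[:2]],loss='soft_l1',f_scale=.002)
p=r.x;print(len(Q),np.degrees(p[:2]),p[2:],np.median(abs(res(p))))
u=ax(p);d=Q-np.array([p[2],p[3],.15]);t=d@u;ok=abs(res(p))<.003;print('t range',np.percentile(t[ok],[0,2,98,100]), 'inl',ok.mean())
```

```text
mat [ 0.55065602 -0.06467044  0.015     ] [ 0.55070663 -0.06422043  0.015     ]
stand corners [[ 0.6182  0.0324  0.012 ]
 [ 0.6082 -0.199   0.012 ]
 [ 0.4806 -0.1935  0.012 ]
 [ 0.491   0.0391  0.012 ]]
yaw [np.float64(-2.4631653239094753), np.float64(-2.546168823082269)]
rack corners [[0.60375513 0.4203114  0.012     ]
 [0.43379048 0.32032886 0.012     ]
 [0.55903714 0.10801378 0.012     ]] 0.1971915005368005 0.24650439910836003
yaw y 30.53675278784286 yaw x 30.466379194176334
rack mid [0.58139613 0.26416259 0.012     ]
knob [ 0.50004366 -0.31096269  0.157     ]
[ 0.50075157 -0.31016355  0.1581549 ]
[ 0.49936558 -0.30462896  0.15625897]
[ 0.49901689 -0.30366141  0.13364213]
2222 [22.39355779 46.61453465] [0.52707641 0.30140606] 0.0030134291706925467
t range [-0.0652644  -0.01949758  0.04269137  0.04405754] inl 0.4963996399639964
```

Run:
```python
from h import *
from scipy.optimize import least_squares
b=dict(np.load('w_rack.npz'))
yaw=np.radians(30.5);ex=np.array([np.cos(yaw),np.sin(yaw),0]);ey=np.array([-ex[1],ex[0],0])
foot=np.array([.5814,.2642,.012])+.07*ex+.06*ey+[0,0,.033]
u0=-np.sin(np.radians(40))*ex+np.array([0,0,np.cos(np.radians(40))])
P,m=cloud(b);Q=P[20:130,195:275].reshape(-1,3)
d=Q-foot;t=d@u0;rad=np.linalg.norm(d-np.outer(t,u0),axis=1)
k=(t>.118)&(t<.176)&(rad<.032)&(rad>.015);H=Q[k];print(k.sum(),rad[k].mean())
k2=(t>.01)&(t<.066)&(rad<.032)&(rad>.015);Cq=Q[k2];print(k2.sum(),rad[k2].mean())
A=np.vstack([H,Cq])
def res(p,A=A):
    yw,ti=p[:2];u=np.array([-np.sin(ti)*np.cos(yw),-np.sin(ti)*np.sin(yw),np.cos(ti)])
    d=A-(foot+u0*.1475+p[2]*ey+p[3]*np.cross(u0,ey));return np.linalg.norm(d-np.outer(d@u,u),axis=1)-.024
r=least_squares(res,[yaw,np.radians(40),0,0],loss='soft_l1',f_scale=.0015);p=r.x
print(np.degrees(p[:2]),p[2:],np.median(abs(r.fun)))
print('head',foot+.1475*u0)
im=b['color'][:,:,::-1].copy();im=cv2.resize(im[0:150,170:390],None,fx=3.6,fy=3.6)
for L in [0,.07,.115,.147,.18,.195]:
    x=(proj(b,foot+L*u0)[0]-[170,0]+.5)*3.6;cv2.circle(im,tuple(int(v) for v in x),4,(0,255,0),-1)
cv2.imwrite('pics/cr_ov.png',im)
# knob top from depth: points with t>.186
k=(t>.19)&(t<.2)&(rad<.015);print('knob',k.sum(),Q[k].mean(0),foot+.195*u0)
```

```text
944 0.018695275733616214
649 0.018805033135986658
[30.21718135 39.98674381] [0.00061598 0.00735478] 0.00027683785457277565
head [0.52956967 0.30330513 0.15799156]
knob 75 [0.50300236 0.28561558 0.19447991] [0.50326205 0.28780876 0.19437867]
```

View pics/cr_ov.png

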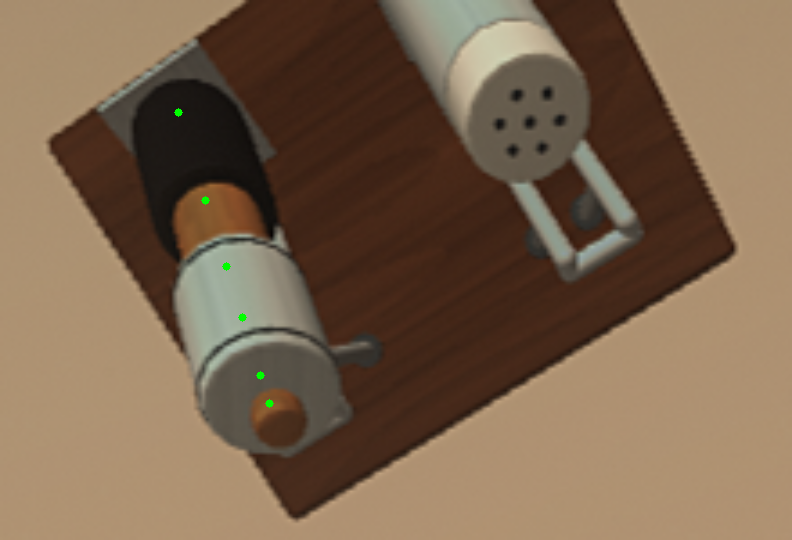

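Run:
```python
from h import *
b=dict(np.load('w_rack.npz'))
yaw=np.radians(30.4);ex=np.array([np.cos(yaw),np.sin(yaw),0]);ey=np.array([-ex[1],ex[0],0])
u0=-np.sin(np.radians(40))*ex+np.array([0,0,np.cos(np.radians(40))])
foot=np.array([.5814,.2642,.012])+.07*ex+.06*ey+[0,0,.033]+.0006*ey+.00735*np.cross(u0,ey)
P,m=cloud(b);Q=P[20:130,195:275].reshape(-1,3)
d=Q-foot;t=d@u0;rad=np.linalg.norm(d-np.outer(t,u0),axis=1)
print(np.histogram(t[(rad<.022)&(t>.15)],np.arange(.15,.205,.0025)))
k=(rad<.009)&(t>.186)
print('knob top c',Q[k].mean(0),'t',np.median(t[k]),foot+.195*u0)
im=b['color'][:,:,::-1].copy();im=cv2.resize(im[0:150,170:390],None,fx=3.6,fy=3.6)
for L in [0,.07,.115,.147,.18,.195]:
    x=(proj(b,foot+L*u0)[0]-[170,0]+.5)*3.6;cv2.circle(im,tuple(int(v) for v in x),4,(0,255,0),-1)
cv2.imwrite('pics/cr_ov2.png',im)
print('head',foot+.1475*u0, 'foot',foot)
# grasp orientation check
for sgn in (1,-1):
    z=-u0; y=ey*sgn; x=np.cross(y,z); q=R.from_matrix(np.c_[x,y,z]).as_quat()[[3,0,1,2]]
    for L in (.153,.30,.4): print(sgn,L,ik(foot+L*u0,q))
    x=np.cross(y,[0,0,-1]);q=R.from_matrix(np.c_[x,y,[0,0,-1]]).as_quat()[[3,0,1,2]]
    print('place',ik([.5507,-.0644,.168],q),q)
```

```text
(array([  0,   0,   0,   0,   0,   0,   0,   0,   0,   0,   0,   0,   0,
         3, 559,  87,   7,  21,  20,  27, 119]), array([0.15  , 0.1525, 0.155 , 0.1575, 0.16  , 0.1625, 0.165 , 0.1675,
       0.17  , 0.1725, 0.175 , 0.1775, 0.18  , 0.1825, 0.185 , 0.1875,
       0.19  , 0.1925, 0.195 , 0.1975, 0.2   , 0.2025]))
knob top c [0.49908264 0.28483883 0.1937676 ] t 0.2007881621146451 [0.49814344 0.28561342 0.18965418]
head [0.52447806 0.30106385 0.15326707] foot [0.60625399 0.34904151 0.04027551]
1 0.153 [ 0.45291238 -0.46135915  2.1516127   0.07276333  0.75601606 -1.68332746]
1 0.3 [ 0.42903812 -0.76300883  2.14374711  0.07449363  1.06644026 -1.6847422 ]
1 0.4 None
place [-1.62420851e-01 -1.32941452e-01  1.75949818e+00 -4.44089210e-16
  1.51503593e+00 -2.26379727e+00] [ 0.         -0.26218918  0.96501649  0.        ]
-1 0.153 [ 0.45291238 -0.46135915  2.1516127   0.07276333  0.75601606  1.4582652 ]
-1 0.3 [ 0.42903812 -0.76300883  2.14374711  0.07449363  1.06644026  1.45685045]
-1 0.4 None
place [-1.62420851e-01 -1.32941452e-01  1.75949818e+00 -4.44089210e-16
  1.51503593e+00  8.77795383e-01] [-0.          0.96501649  0.26218918  0.        ]
```

View pics/cr_ov2.png

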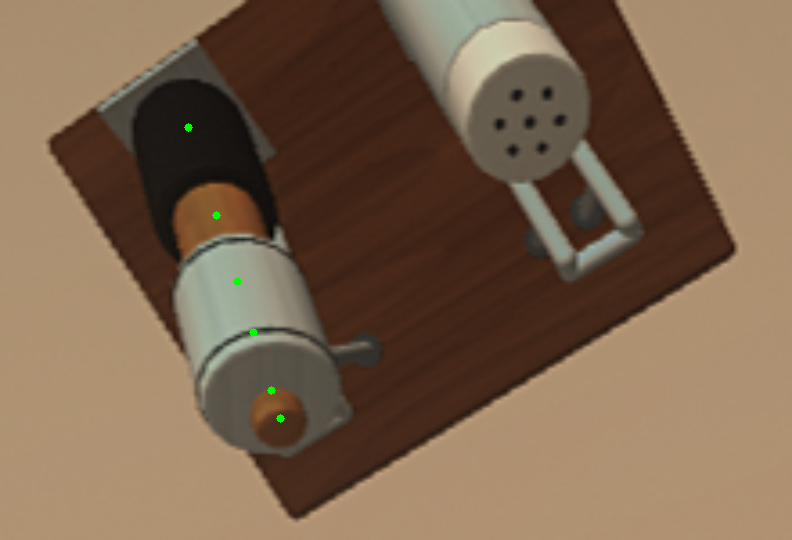

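```bash
cat >> h.py <<'E'
yaw=np.radians(30.4);ex=np.array([np.cos(yaw),np.sin(yaw),0]);ey=np.array([-ex[1],ex[0],0])
u0=-np.sin(np.radians(40))*ex+np.array([0,0,np.cos(np.radians(40))])
foot=np.array([.60625,.34904,.04028])+.0058*u0
def qm(y,z):
    x=np.cross(y,z);return R.from_matrix(np.c_[x,y,z]).as_quat()[[3,0,1,2]]
QG=qm(-ey,-u0); QD=qm(-ey,np.array([0,0,-1.]))
E
python3 - <<'E'
from h import *
print(foot)
move_pose(foot+.285*u0,QG); print(observe()['eef_pos'],observe()['t'])
s=snap('wrist');save(s,'pre_w');s=snap('side');save(s,'pre_s',(230,80,430,230),4)
E
```

```text
[0.6030344  0.34715342 0.04472306]
[0.44540248 0.25424132 0.26460728] 4.625
```

View pics/pre_w.png

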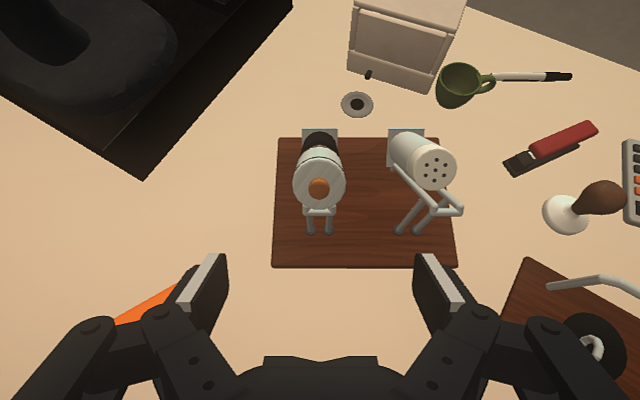

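View pics/pre_s.png

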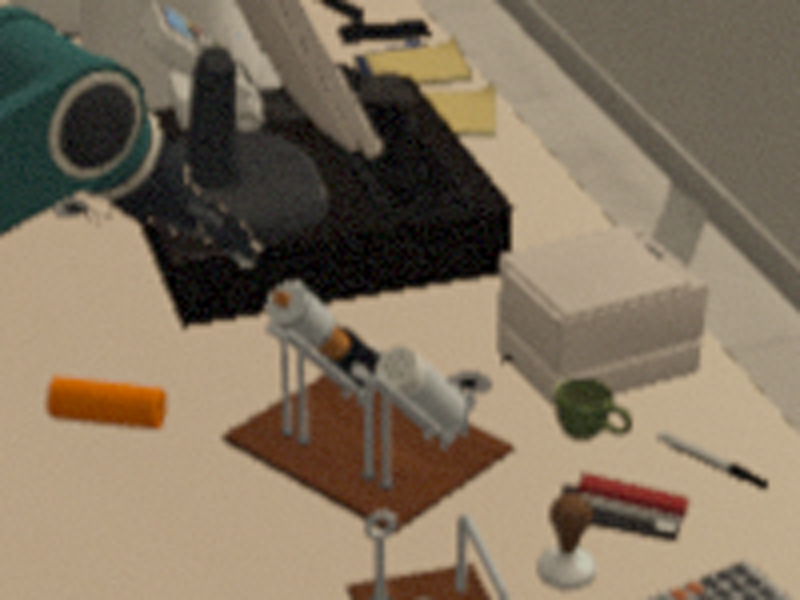

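The wrist view puts the grinder head centred between the pads (knob at 318,188). The shaker is to the right at (437,165). I'll advance along the axis and grip.

Run:
```python
from h import *
movel(foot+.2*u0,QG,feed=.12)
s=snap('wrist');save(s,'g_w0');print(observe()['force'])
movel(foot+.155*u0,QG,feed=.06); print(observe()['force'])
command_gripper(.04); o=observe();print(o['width'],o['force'],o['t'])
s=snap('wrist');save(s,'g_w')
```

```text
[ 0.42529758 -0.09910335  0.8845932 ]
[ 0.04076355 -0.04185267  0.09267361]
0.04365910121093233 [-10.56523223  -5.37542426   9.75313027] 7.025
```

View pics/g_w.png

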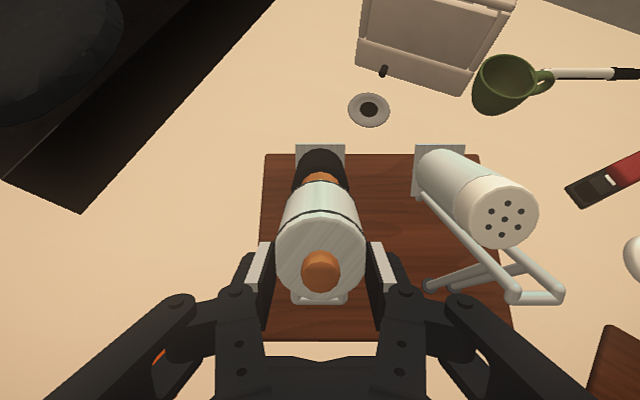

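Run:
```python
from h import *
s=ld('wrist');o=observe();print(o['eef_pos'],foot+.155*u0,o['width'],o['force'])
f=4;c=(200,140,440,340)
im=cv2.resize(s['color'][c[1]:c[3],c[0]:c[2],::-1],None,fx=3.3,fy=3.3)
def dot(p,col):
    x=(proj(s,p)[0]-c[:2]+.5)*3.3;cv2.circle(im,tuple(int(v) for v in x),4,col,-1)
n=np.cross(u0,ey)
for L in [.115,.155,.18,.195]: dot(foot+L*u0,(0,255,0))
for L in (.115,.155,.174,.18):
  for sg in (-1,1): dot(foot+L*u0+sg*.024*ey,(0,0,255))
cv2.imwrite('pics/g_c.png',im)
P,m=cloud(s)
for uv in [(258,270),(265,255),(380,270),(378,255)]:
    d=P[uv[1],uv[0]]-foot;print(uv,d@u0,d@ey,d@n)
```

```text
[0.51708399 0.2968489  0.16460591] [0.51710037 0.29673622 0.16345995] 0.04427429095877025 [-11.27430449  -5.28155149   9.32188824]
(258, 270) 0.20770569173625222 0.02418146728276702 -0.012892512679962961
(265, 255) 0.1943309030902965 0.023641579415373898 -0.012065490130031734
(380, 270) 0.2072061523694591 -0.02403357784954275 -0.01260182011849173
(378, 255) 0.19521915678749993 -0.025298410405630942 -0.012581235727810761
```

View pics/g_c.png

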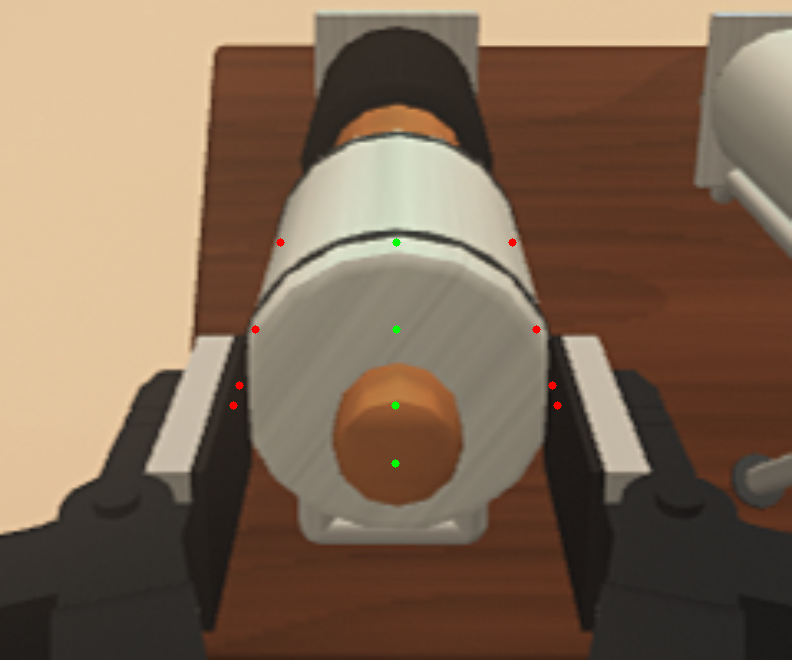

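The grip looks right: pads at ±24 mm on the head sides, their edges at 12.5 mm, so centred on the diameter. Now I'll draw it out along the axis.

Run:
```python
from h import *
p=observe()['eef_pos']
movel(p+.03*u0,QG,feed=.06);o=observe();print(o['width'],o['force'])
movel(p+.09*u0,QG,feed=.12);o=observe();print(o['width'],o['force'],o['t'])
s=snap('wrist');save(s,'d_w');s=snap('side');save(s,'d_s',(230,80,430,230),4)
p2=p+.09*u0
print(ik(p2+[0,0,.1],QG),ik([.45,.15,.36],QD),ik([.5507,-.0644,.36],QD))
```

```text
0.043734852920552104 [ 0.99441356  0.07529485 -3.19863109]
0.04353901178041068 [ 0.16327243 -0.05764998 -4.18607348] 8.3917
[ 0.43883417 -0.66328403  1.99029715  0.06549345  1.1193654   1.4718285 ] [ 2.67965907e-01 -3.20074148e-01  1.60722646e+00 -4.44089210e-16
  1.85444035e+00  1.30818214e+00] [-1.62420851e-01 -1.46256142e-01  1.46316730e+00 -4.44089210e-16
  1.82468150e+00  8.77795383e-01]
```

View pics/d_w.png

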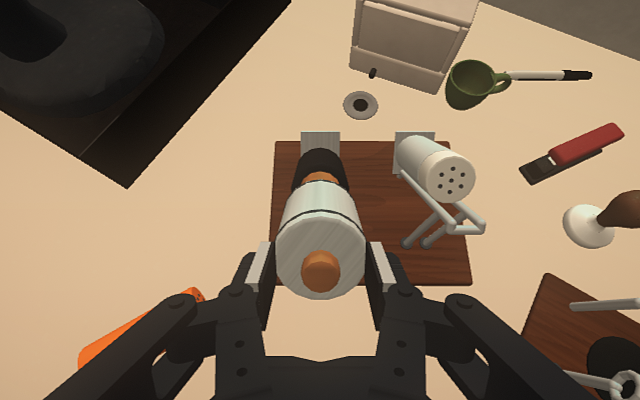

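View pics/d_s.png

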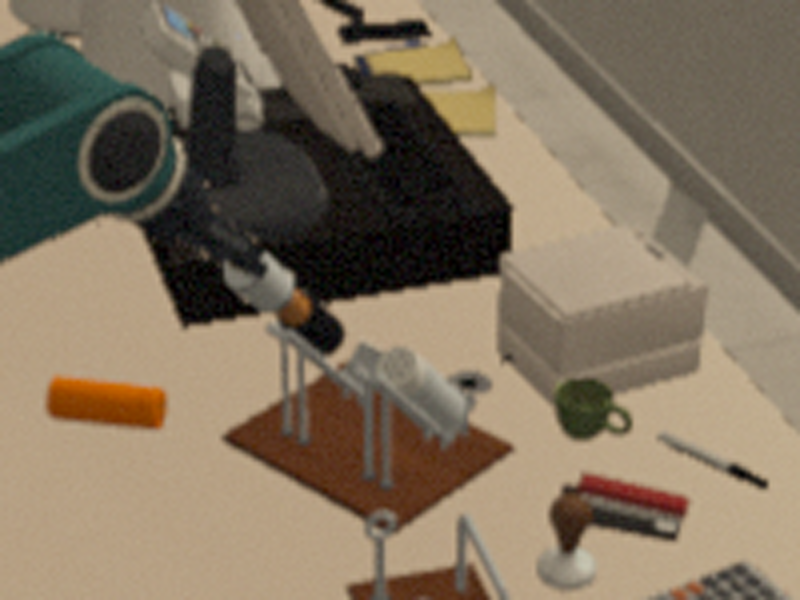

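The grinder is out (force shows about 4.2 N of weight) and unmoved in the grip. I'll lift, turn it upright, carry it across and check tilt over the mat.

Run:
```python
from h import *
p=observe()['eef_pos']
movel(p+[0,0,.1],QG,feed=.2)
movel([.45,.15,.38],QD,feed=.15)
movel([.5507,-.0644,.36],QD,feed=.2)
wait(.3)
o=observe();print(o['eef_pos'],o['orientation'],QD,o['force'],o['t'])
for n in ['wrist','side','scene']: s=snap(n)
save(ld('wrist'),'c_w');save(ld('side'),'c_s',(260,130,440,290),3.7);save(ld('scene'),'c_c',(280,90,430,240),4)
```

```text
[ 0.55061547 -0.06401118  0.360185  ] [4.37801057e-05 9.64939465e-01 2.62472481e-01 1.50668845e-04] [-0.          0.96501649  0.26218918  0.        ] [-0.44470046 -0.12810304 -5.43716879] 11.775
```

View pics/c_w.png

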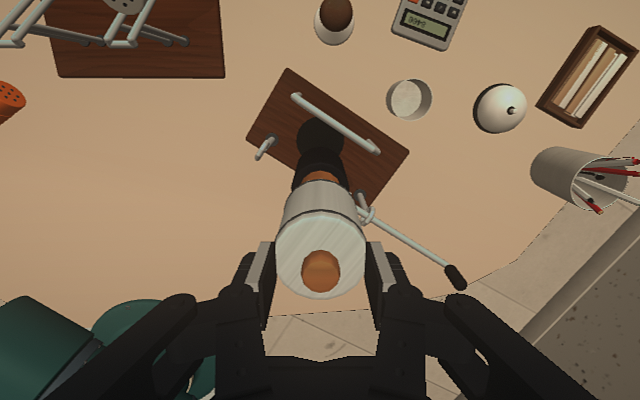

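View pics/c_s.png

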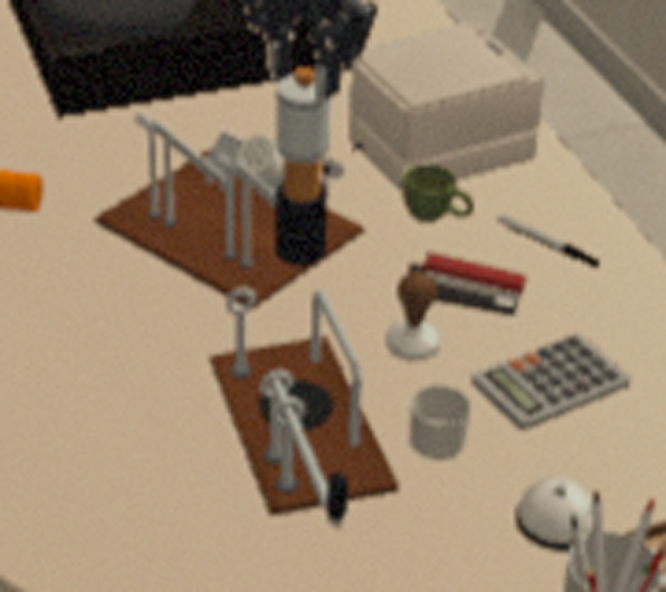

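View pics/c_c.png

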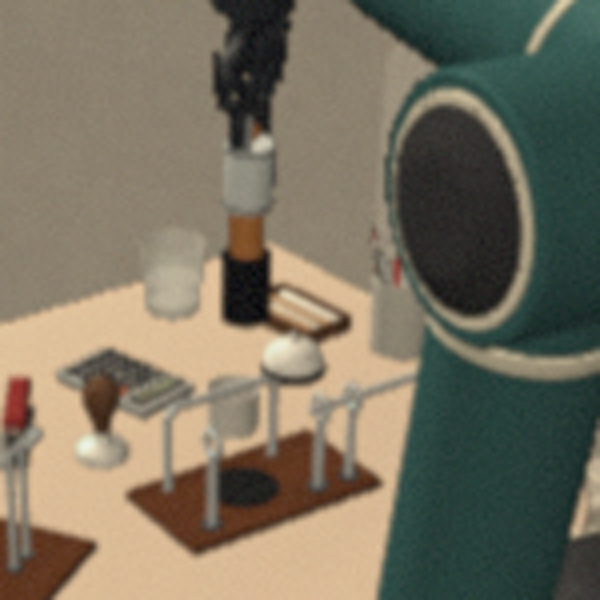

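```bash
cat > axfit.py <<'E'
from h import *
from scipy.optimize import least_squares
def axfit(c,zf,names=('wrist','side','scene'),zlo=None):
    """c: expected axis xy, zf: expected foot z"""
    A=[]
    for n in names:
        P,m=cloud(ld(n));Q=P[m];t=Q[:,2]-zf;rd=np.hypot(Q[:,0]-c[0],Q[:,1]-c[1])
        for lo,hi in ((.008,.064),(.12,.135)):
            k=(t>lo)&(t<hi)&(rd<.034);q=Q[k];print(n,lo,k.sum(),end=' ')
            A.append(q)
    print()
    def res(p,A):
        u=np.array([p[2],p[3],1]);u/=np.linalg.norm(u);d=A-np.array([p[0],p[1],zf]);return np.linalg.norm(d-np.outer(d@u,u),axis=1)-.024
    B=np.vstack(A)
    for nm,X in [('all',B)]+[(n,np.vstack(A[2*i:2*i+2])) for i,n in enumerate(names)]:
        if len(X)<60: continue
        r=least_squares(res,[*c,0,0],args=(X,),loss='soft_l1',f_scale=.001)
        print(nm,'foot xy',np.round(r.x[:2],4),'tilt',np.round(r.x[2:],4),'med',np.median(abs(r.fun)))
    P,m=cloud(ld(names[0]));Q=P[m];rd=np.hypot(Q[:,0]-c[0],Q[:,1]-c[1])
    k=(rd<.023)&(Q[:,2]>zf+.16)&(Q[:,2]<zf+.205);print('top hist',[(round(b,4),int(h)) for h,b in zip(*np.histogram(Q[k][:,2],np.arange(zf+.165,zf+.205,.002))) if h])
E
python3 - <<'E'
from axfit import *
axfit([.5507,-.0644],.36-.155)
E
```

```text
wrist 0.008 555 wrist 0.12 502 side 0.008 192 side 0.12 58 scene 0.008 171 scene 0.12 52 
all foot xy [ 0.5507 -0.0638] tilt [ 0.0011 -0.0039] med 0.00033817404412201345
wrist foot xy [ 0.5513 -0.0641] tilt [-0.0018 -0.0023] med 0.0001445330687355681
side foot xy [ 0.5486 -0.0644] tilt [0.0002 0.0052] med 0.0010847226173971193
scene foot xy [ 0.5487 -0.062 ] tilt [ 0.0083 -0.0093] med 0.0017854330776513189
top hist [(np.float64(0.382), 302), (np.float64(0.384), 4240), (np.float64(0.386), 160), (np.float64(0.388), 39), (np.float64(0.39), 88), (np.float64(0.392), 127), (np.float64(0.394), 130), (np.float64(0.396), 162), (np.float64(0.398), 699), (np.float64(0.4), 381), (np.float64(0.402), 53), (np.float64(0.404), 47), (np.float64(0.406), 60)]
```

Over the mat the tilt is at most 4 mrad (all-camera fit), the axis is within 1 mm of the mat centre, and the foot is at z=0.205 with TCP 0.360. Lowering.

```bash
python3 - <<'E'
from h import *
movel([.5507,-.0644,.2],QD,feed=.12)
movel([.5507,-.0644,.174],QD,feed=.04); wait(.2)
f0=observe()['force'][2]; z=.174; print(f0)
while z>.164:
    z-=.001; movel([.5507,-.0644,z],QD,feed=.02); o=observe(); print(round(z,4),o['eef_pos'][2],o['force'])
    if o['force'][2]-f0>2.5: break
for n in ['wrist','side','scene']: snap(n)
print(o['t'])
save(ld('side'),'p_s',(270,140,400,290),4);save(ld('wrist'),'p_w')
E
python3 -c "
from axfit import *
axfit([.5507,-.0644],observe()['eef_pos'][2]-.155)"
```

```text
-4.5892686799434514
0.173 0.17296587918052259 [ 0.09631491  0.07155717 -5.34968123]
0.172 0.17189078473739183 [ 0.15700179 -0.22479707 -4.30362773]
0.171 0.17094024634812183 [ 0.84872026 -0.39115725 -6.03102207]
0.17 0.1707573819561309 [-0.31850005  0.34981717  2.63506158]
15.4083
wrist 0.008 523 wrist 0.12 498 side 0.008 104 side 0.12 43 scene 0.008 132 scene 0.12 41 
all foot xy [ 0.5509 -0.0641] tilt [ 0.0019 -0.0048] med 0.00026494506836221426
wrist foot xy [ 0.5513 -0.0646] tilt [-0.     -0.0019] med 0.0001430020259503527
side foot xy [ 0.5489 -0.0643] tilt [ 0.0005 -0.0063] med 0.0016075927652168497
scene foot xy [ 0.5498 -0.0615] tilt [ 0.0026 -0.0129] med 0.0016245914038444803
top hist [(np.float64(0.1907), 3), (np.float64(0.1927), 341), (np.float64(0.1947), 4188), (np.float64(0.1967), 141), (np.float64(0.1987), 41), (np.float64(0.2007), 84), (np.float64(0.2027), 117), (np.float64(0.2047), 123), (np.float64(0.2067), 181), (np.float64(0.2087), 739), (np.float64(0.2107), 338), (np.float64(0.2127), 45), (np.float64(0.2147), 47), (np.float64(0.2167), 64)]
```

View pics/p_s.png

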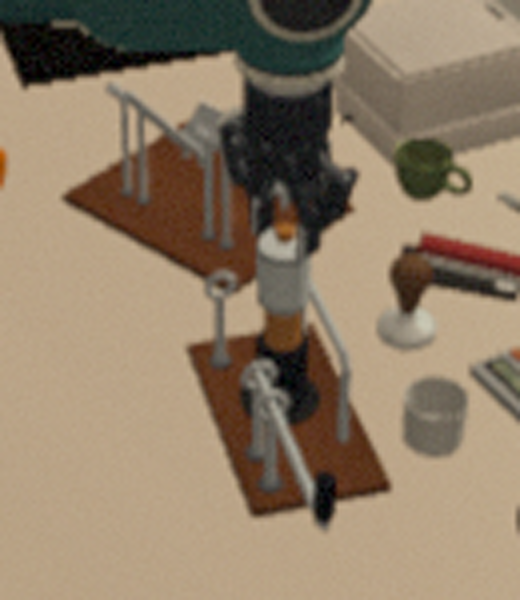

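View pics/p_w.png

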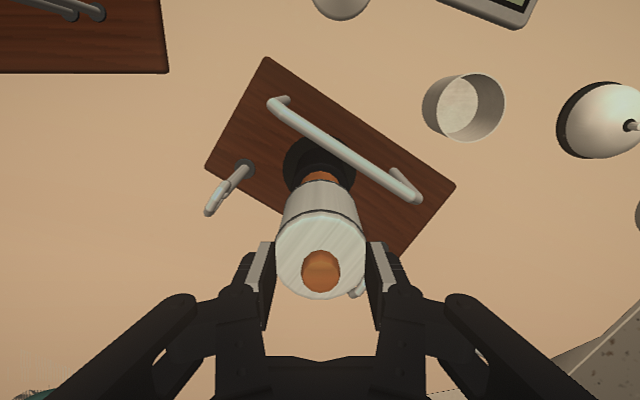

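The foot is on the mat (contact at TCP 0.1708, about 7 N) and upright. Releasing.

```bash
python3 - <<'E'
from h import *
command_gripper(.056); wait(.2); o=observe();print(o['width'],o['force'])
command_gripper(.085); wait(.2); snap('wrist');o=observe();print(o['width'],o['force'])
p=o['eef_pos']
movel(p+[0,0,.1],feed=.08)
movel(p+[-.02,-.0,.2],feed=.2)
for n in ['wrist','side','scene']: snap(n)
print(observe()['t'])
save(ld('side'),'r_s',(270,140,400,290),4);save(ld('wrist'),'r_w')
E
python3 -c "
from axfit import *
axfit([.5507,-.0644],.0153)"
```

```text
0.056348985309755996 [0.1202712  0.06266143 0.30233897]
0.08532745029313882 [ 0.59875325  0.50549646 -0.19410008]
18.9
wrist 0.008 82 wrist 0.12 62 side 0.008 104 side 0.12 41 scene 0.008 132 scene 0.12 39 
all foot xy [ 0.5502 -0.0637] tilt [ 0.0053 -0.0031] med 0.001068731402102313
wrist foot xy [ 0.5516 -0.0649] tilt [0.0003 0.0025] med 0.00012896670503829803
side foot xy [ 0.5492 -0.0645] tilt [ 0.001  -0.0006] med 0.0014370163158677722
scene foot xy [ 0.5497 -0.0632] tilt [0.0026 0.0115] med 0.0021006339734213862
top hist [(np.float64(0.1903), 3), (np.float64(0.1923), 62), (np.float64(0.1943), 950), (np.float64(0.1963), 178), (np.float64(0.1983), 1), (np.float64(0.2003), 3), (np.float64(0.2023), 6), (np.float64(0.2043), 3), (np.float64(0.2063), 22), (np.float64(0.2083), 109), (np.float64(0.2103), 103), (np.float64(0.2123), 1)]
```

View pics/r_s.png

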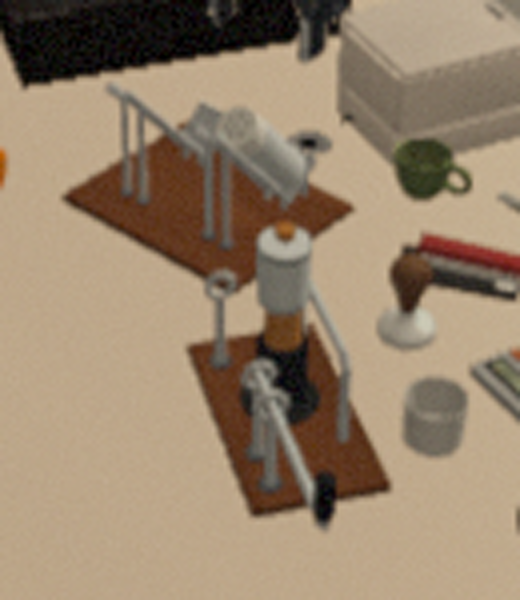

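View pics/r_w.png

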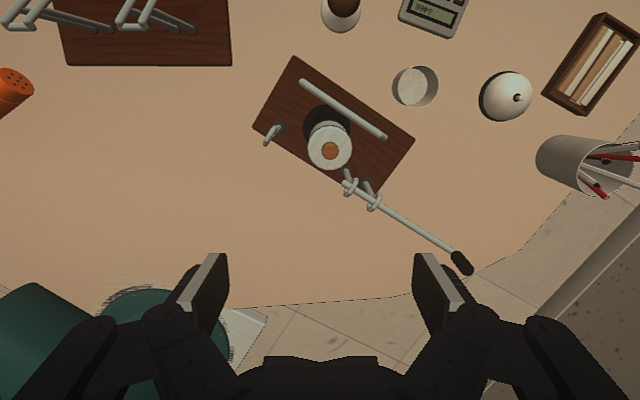

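The grinder stands free and upright: wrist fit tilt under 3 mrad, axis about 1 mm from the mat centre. Knob at (462,263) in the wrist view. Next I'll push the knob from behind with closed fingers.

```bash
cat >> h.py <<'E'
th=np.radians(-2.5); sy=np.array([-np.sin(th),np.cos(th),0]); sx=np.array([np.cos(th),np.sin(th),0]); mat=np.array([.5507,-.0644,.015])
QK=qm(-sx,np.array([0,0,-1.]))
def kp(y,z): return mat-.04*sx+y*sy+np.array([0,0,z-.015])
E
python3 - <<'E'
from h import *
s=ld('wrist');P,m=cloud(s);Q=P[m]
d=Q-mat;k=(abs(d@sx+.04)<.02)&(d@sy<-.2)&(d@sy>-.3)&(Q[:,2]>.14)&(Q[:,2]<.165)
print('knob st',(d@sx)[k].mean(),(d@sy)[k].mean(),(d@sy)[k].min(),(d@sy)[k].max(),Q[k][:,2].max(),k.sum())
print(proj(s,kp(-.245,.157)))
print(ik(kp(-.30,.143),QK),ik(kp(-.13,.143),QK))
E
```

```text
knob st -0.039603779706397495 -0.24621230369452765 -0.2569697846885037 -0.24010199529631804 0.1593789614324105 216
[[465.61449382 268.29411219]]
[-6.70809866e-01  1.40514279e-02  1.65992240e+00 -4.44089210e-16
  1.46761882e+00  2.51441602e+00] [-4.11389063e-01 -1.52731382e-01  1.81799619e+00 -4.44089210e-16
  1.47632784e+00  2.77383682e+00]
```

Run:
```python
from h import *
command_gripper(0)
move_pose(kp(-.30,.33),QK)
movel(kp(-.30,.143),QK,feed=.15); wait(.2)
o=observe();print(o['eef_pos'],o['width'],o['force'],o['t'])
snap('side');save(ld('side'),'k_s',(270,170,420,290),5)
snap('wrist');save(ld('wrist'),'k_w')
```

```text
[ 0.4978077  -0.36249696  0.14356888] 0.0003371450972424872 [-0.75334996 -0.76891954 -0.28178045] 22.725
```

View pics/k_s.png

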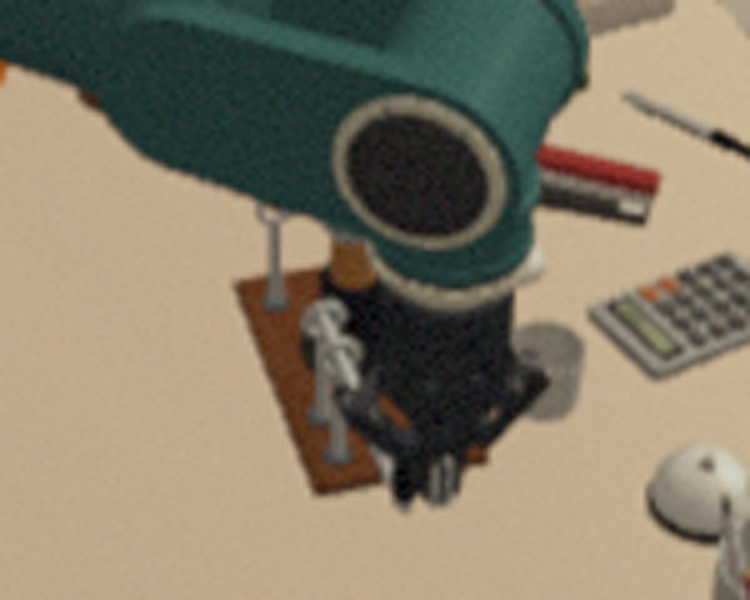

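View pics/k_w.png

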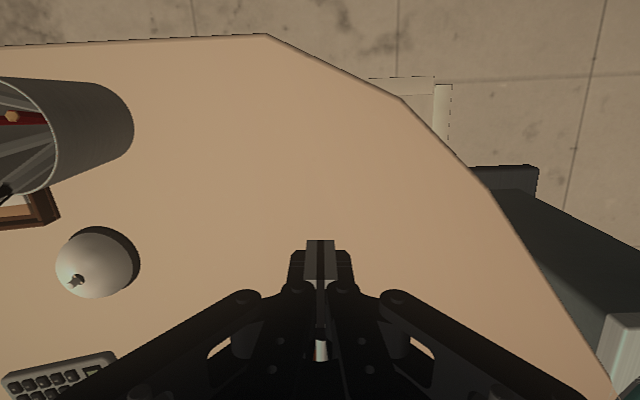

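Run:
```python
from h import *
f0=observe()['force']@sy
for y in list(np.arange(-.285,-.155,.015))+[-.15,-.146,-.143,-.14]+list(np.arange(-.138,-.126,.002)):
    movel(kp(y,.143),QK,feed=.06 if y<-.15 else .03); o=observe(); f=o['force']@sy-f0
    print(round(y,4),round((o['eef_pos']-mat)@sy,4),np.round(f,2),round(o['force']@sx,2))
    if f<-9: break
print(o['t'])
snap('side');save(ld('side'),'h_s',(270,140,420,290),4)
snap('scene');save(ld('scene'),'h_c',(300,150,420,240),6)
```

```text
-0.285 -0.2846 0.28 0.25
-0.27 -0.2697 0.7 0.76
-0.255 -0.2547 0.07 -0.49
-0.24 -0.2397 0.82 0.26
-0.225 -0.2246 1.09 0.01
-0.21 -0.2097 0.34 0.16
-0.195 -0.1947 0.26 0.06
-0.18 -0.1797 0.7 1.23
-0.165 -0.1647 0.44 0.33
-0.15 -0.15 0.63 0.24
-0.146 -0.1459 1.47 -0.21
-0.143 -0.1429 0.67 0.69
-0.14 -0.1399 0.85 0.15
-0.138 -0.1379 0.83 -1.15
-0.136 -0.1359 1.33 0.0
-0.134 -0.1339 0.7 0.04
-0.132 -0.1319 0.68 0.26
-0.13 -0.1299 0.31 -0.39
-0.128 -0.1279 0.51 0.26
-0.126 -0.1259 1.08 0.07
29.6083
```

View pics/h_s.png

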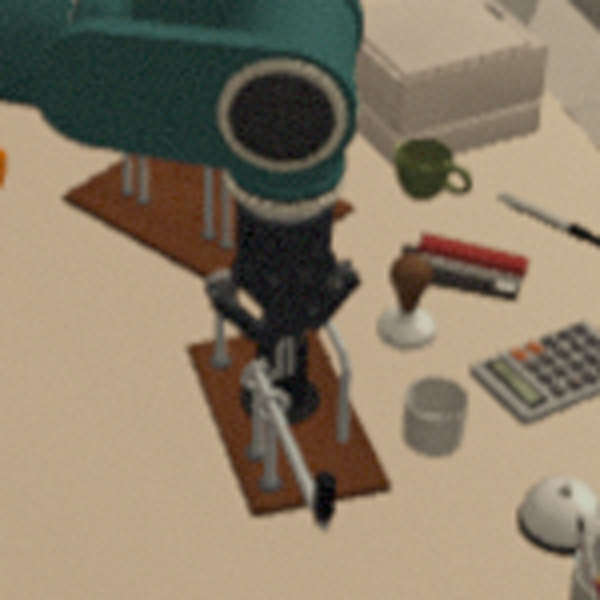

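View pics/h_c.png

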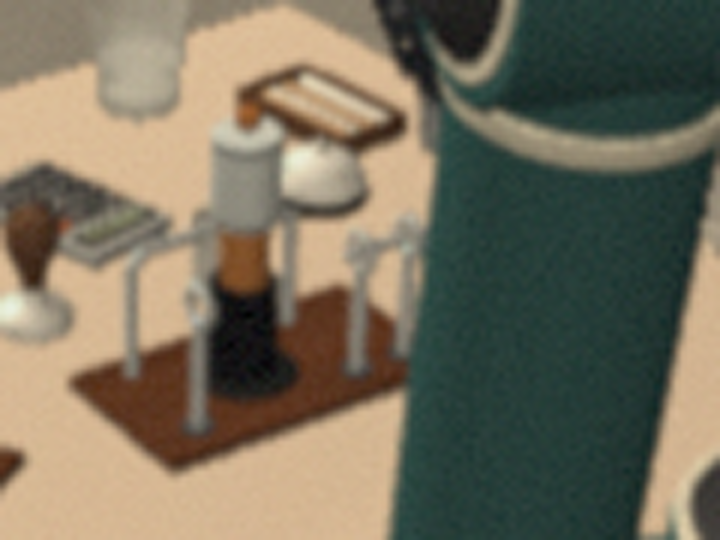

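The bar did not move: the knob is still at crop (323,500) and no force was felt. I'll check the geometry before the next try.

Run:
```python
from h import *
s=ld('side');o=observe();print(o['eef_pos'],o['orientation'],o['width'])
c=(270,140)
for nm,p in [('tcp',o['eef_pos']),('tip',o['eef_pos']-[0,0,.019]),('knobtop',kp(-.2485,.157)),('knobbase',kp(-.2485,.115)),('mat',mat)]:
    print(nm,p,(proj(s,p)[0]-c)*4)
P,m=cloud(s);
for uv in [(323,490),(323,510),(322,480)]:
    print(P[int(140+uv[1]/4),int(270+uv[0]/4)])
```

```text
[ 0.50525782 -0.18853556  0.14301732] [ 1.02034558e-05 -6.91522531e-01  7.22354891e-01 -2.89452113e-05] -1.2078319167338819e-05
tcp [ 0.50525782 -0.18853556  0.14301732] [279.98071931 384.79542123]
tip [ 0.50525782 -0.18853556  0.12401732] [279.56139591 401.94622975]
knobtop [ 0.49989865 -0.31091871  0.157     ] [325.970985   473.59771539]
knobbase [ 0.49989865 -0.31091871  0.115     ] [324.14987717 512.37444706]
mat [ 0.5507 -0.0644  0.015 ] [279.91090145 393.82494934]
[ 0.49133477 -0.32125689  0.15393273]
[ 0.49052927 -0.32507197  0.13638544]
[ 0.49440764 -0.31290961  0.15366772]
```

Run:
```python
from h import *
s=snap('side');save(s,'h_s2',(310,190,380,285),8)
snap('wrist');save(ld('wrist'),'h_w')
P,m=cloud(s);Q=P[m];d=Q-mat
# points around bar line, knob
k=(abs(d@sx+.04)<.03)&(d@sy<-.2)&(d@sy>-.3)&(Q[:,2]>.12)&(Q[:,2]<.17);print(np.c_[d@sx,d@sy,Q[:,2]][k].min(0),np.c_[d@sx,d@sy,Q[:,2]][k].max(0),k.sum())
# tool points
k=(abs(d@sx+.04)<.05)&(abs(d@sy+.126)<.05)&(Q[:,2]>.115)&(Q[:,2]<.19)
a=np.c_[d@sx,d@sy,Q[:,2]][k];print(a.shape);print(np.round(a[a[:,2].argsort()][::6],3))
```

```text
[-0.05212702 -0.26248636  0.12056153] [-0.0354259  -0.24309408  0.15741372] 65
(61, 3)
[[-0.051 -0.105  0.115]
 [-0.037 -0.107  0.118]
 [-0.043 -0.136  0.166]
 [-0.05  -0.134  0.171]
 [-0.049 -0.132  0.173]
 [-0.044 -0.137  0.176]
 [-0.05  -0.135  0.18 ]
 [-0.028 -0.13   0.184]
 [-0.051 -0.136  0.185]
 [-0.055 -0.129  0.188]
 [-0.038 -0.14   0.19 ]]
```

View pics/h_s2.png

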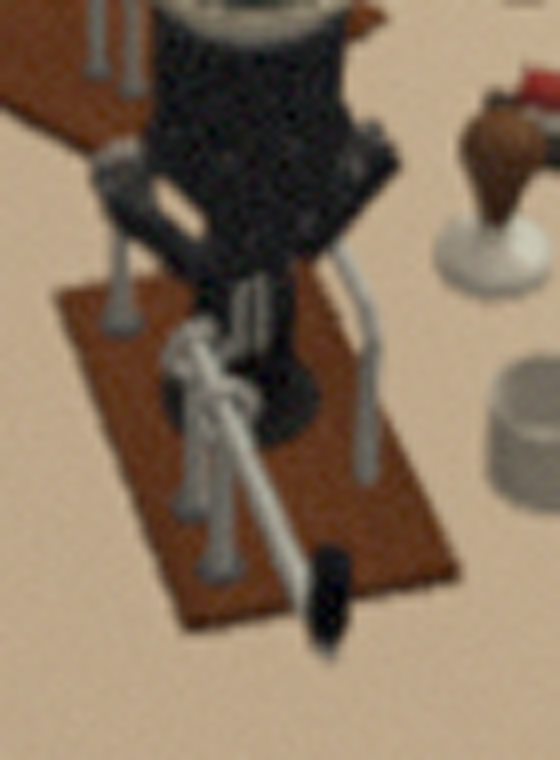

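View pics/h_w.png

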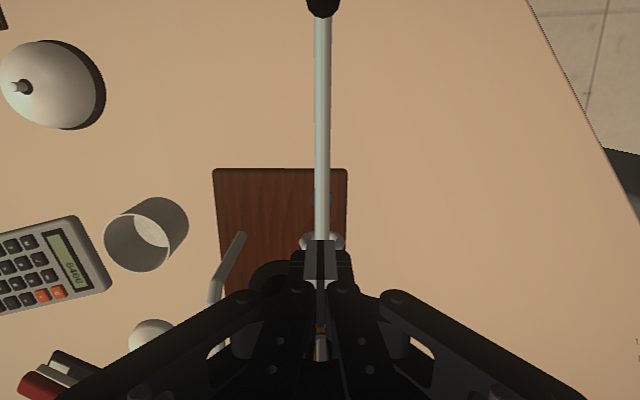

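Run:
```python
from h import *
s=ld('wrist');P,m=cloud(s);o=observe()
Rt=R.from_quat(o['orientation'][[1,2,3,0]]).as_matrix()
for v in range(238,345,8):
  for u in (306,330):
    if m[v,u]: print((u,v),np.round((P[v,u]-o['eef_pos'])@Rt,4),end=' ')
  print()
print(proj(s,o['eef_pos']),proj(s,o['eef_pos']+Rt[:,2]*.019),proj(s,kp(-.2485,.157)))
save(s,'h_wc',(240,200,400,400),3)
```

```text
(306, 238) [-0.0182 -0.01    0.0368] (330, 238) [-0.0216  0.0067  0.0437] 
(306, 246) [-0.019  -0.0096  0.0266] (330, 246) [ 0.0112  0.0041 -0.031 ] 
(306, 254) [ 0.0108 -0.0066 -0.0376] (330, 254) [ 0.0107  0.004  -0.0374] 
(306, 262) [ 0.0116 -0.0062 -0.0457] (330, 262) [ 0.0111  0.0037 -0.0449] 
(306, 270) [ 0.0114 -0.006  -0.0515] (330, 270) [ 0.0114  0.0035 -0.0515] 
(306, 278) [ 0.0114 -0.0057 -0.0571] (330, 278) [ 0.0112  0.0034 -0.0568] 
(306, 286) [ 0.012  -0.0055 -0.0631] (330, 286) [ 0.0123  0.0032 -0.0635] 
(306, 294) [ 0.012  -0.0053 -0.0678] (330, 294) [ 0.0123  0.003  -0.0683] 
(306, 302) [ 0.0115 -0.0051 -0.0716] (330, 302) [ 0.012   0.0029 -0.0723] 
(306, 310) [ 0.0123 -0.0049 -0.0767] (330, 310) [ 0.0124  0.0028 -0.0768] 
(306, 318) [ 0.017  -0.0045 -0.0862] (330, 318) [ 0.01    0.0028 -0.0777] 
(306, 326) [ 0.0161 -0.0044 -0.0884] (330, 326) [-0.0008  0.0032 -0.0688] 
(306, 334) [ 0.0136 -0.0044 -0.0887] (330, 334) [-0.0042  0.0032 -0.0688] 
(306, 342) [ 0.0109 -0.0044 -0.0887] (330, 342) [-0.0072  0.0032 -0.0695] 
[[320.76410332 237.95207413]] [[320.69753831 224.15915601]] [[321.1089173  -24.10613988]]
```

View pics/h_wc.png

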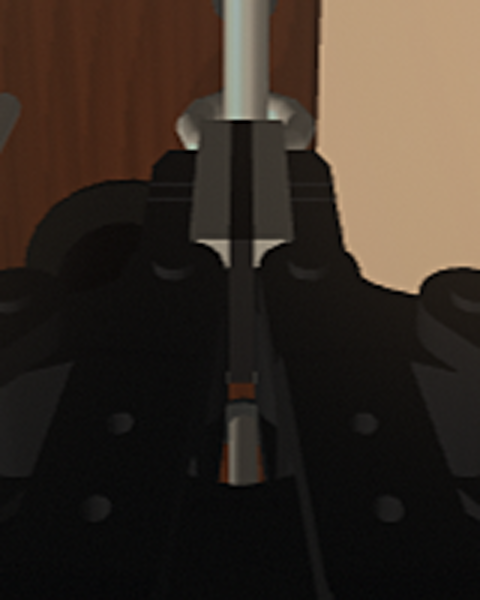

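Both cameras put the closed fingertips about 25–30 mm *behind* the reported TCP (side depth lowest point ≈0.166 with TCP 0.143), not 19 mm ahead. So the fingers simply passed over the knob (top 0.157) and touched nothing. I'll retry lower.

Run:
```python
from h import *
movel(kp(-.126,.22),QK,feed=.2)
movel(kp(-.31,.22),QK,feed=.25)
movel(kp(-.31,.105),QK,feed=.12); wait(.2)
o=observe();print(o['force'],o['t'])
s=snap('side');save(s,'k2_s',(310,200,400,290),7)
snap('wrist');save(ld('wrist'),'k2_w',(220,180,420,400),2.7)
P,m=cloud(s);d=P-mat;X=np.stack([d@sx,d@sy,P[...,2]],-1)
k=m&(abs(X[...,0]+.04)<.03)&(X[...,1]<-.22)&(X[...,1]>-.36)&(X[...,2]>.06)&(X[...,2]<.18)
v,u=np.nonzero(k); 
for r in range(v.min(),v.max()+1,2):
    q=k[r]; print(r,u[v==r].min(),u[v==r].max(),np.round(X[r][q].mean(0),3))
```

```text
[0.08487976 0.83249017 0.18182135] 32.5333
263 348 348 [-0.051 -0.251  0.142]
265 348 367 [-0.034 -0.275  0.153]
267 350 359 [-0.045 -0.28   0.152]
269 351 369 [-0.031 -0.317  0.177]
271 352 368 [-0.036 -0.321  0.173]
273 350 363 [-0.049 -0.322  0.17 ]
275 353 362 [-0.044 -0.319  0.157]
277 353 362 [-0.044 -0.319  0.148]
279 353 362 [-0.043 -0.319  0.14 ]
281 354 360 [-0.045 -0.32   0.133]
283 356 356 [-0.048 -0.321  0.126]
```

View pics/k2_s.png

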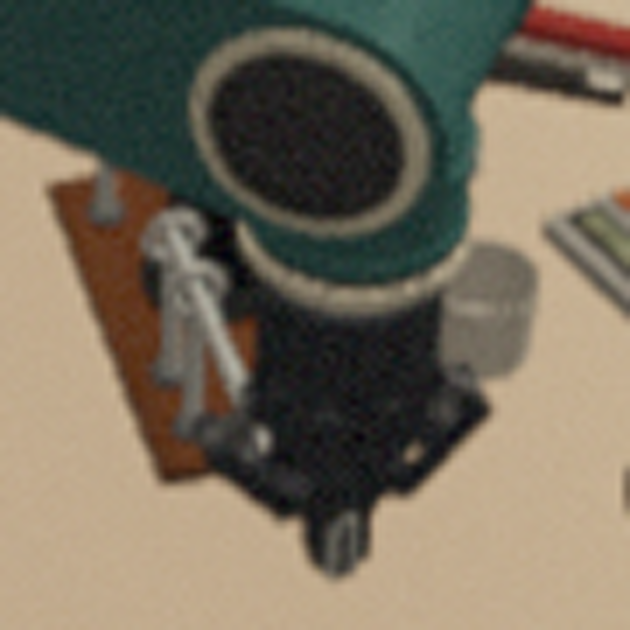

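View pics/k2_w.png

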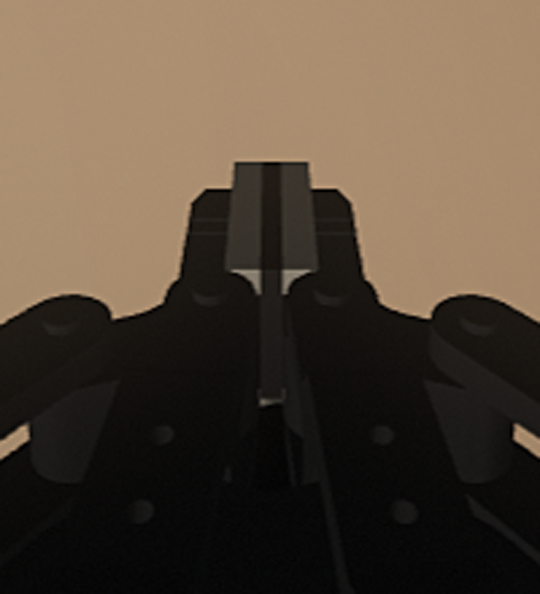

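The tips are now measured at z≈0.128, overlapping the knob (0.115–0.157). Pushing, and watching progress.

Run:
```python
from h import *
wait(.3); f0=np.mean([observe()['force']@sy for _ in range(3)])
for y in list(np.arange(-.29,-.155,.02))+[-.15,-.145,-.142]+list(np.arange(-.14,-.124,.002)):
    movel(kp(y,.105),QK,feed=.08 if y<-.15 else .03); o=observe(); f=o['force']@sy-f0
    print(round(y,4),round((o['eef_pos']-mat)@sy,4),np.round(f,2),round(o['force']@sx,2))
    if f<-6: break
print(o['t'])
snap('side');save(ld('side'),'i_s',(270,140,420,290),4)
snap('scene');save(ld('scene'),'i_c',(300,150,420,240),6)
```

```text
-0.29 -0.2894 0.21 0.49
-0.27 -0.2695 0.41 -0.58
-0.25 -0.2495 -0.17 0.05
-0.23 -0.2294 -0.51 0.04
-0.21 -0.2094 1.11 0.4
-0.19 -0.1895 0.02 -0.22
-0.17 -0.1694 0.16 0.77
-0.15 -0.1499 0.08 -0.77
-0.145 -0.1448 0.86 -0.64
-0.142 -0.1418 0.44 0.68
-0.14 -0.1399 0.62 0.11
-0.138 -0.1379 0.83 0.53
-0.136 -0.1358 0.25 -0.81
-0.134 -0.1344 -4.93 -0.13
-0.132 -0.1343 -21.29 0.43
38.3667
```

View pics/i_s.png

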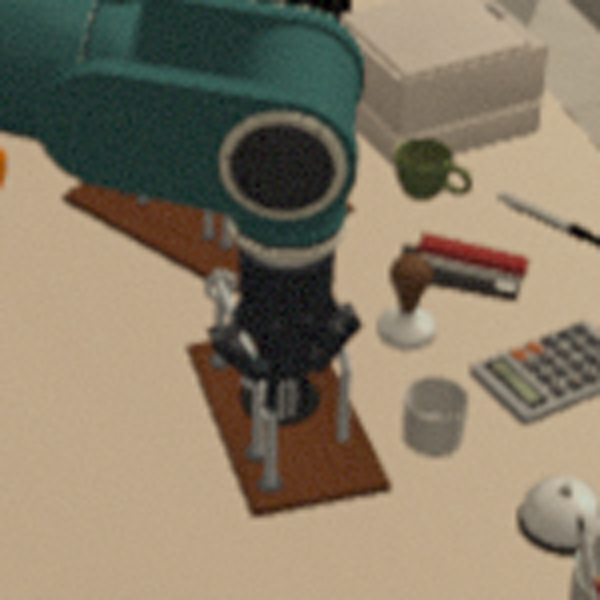

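View pics/i_c.png

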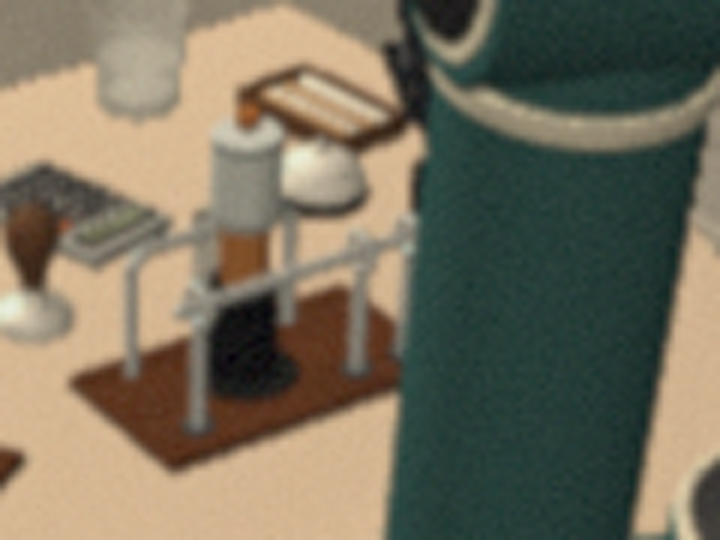

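The bar hit its stop at TCP y=-0.1343 (expected about -0.135). In the scene crop its tip shows through and beyond the free eye at (190,305), and the grinder is upright. Backing off.

```bash
python3 - <<'E'
from h import *
movel(kp(-.18,.105),QK,feed=.1)
movel(kp(-.22,.33),QK,feed=.25)
move_pose([.40,-.26,.42],QD); wait(.3)
for n in ['wrist','side','scene']: snap(n)
o=observe();print(o['t'],o['force'])
save(ld('side'),'f_s',(270,140,420,290),4);save(ld('scene'),'f_c',(240,150,420,270),4);save(ld('wrist'),'f_w')
s=ld('wrist');P,m=cloud(s);Q=P[m];d=Q-mat
k=(abs(d@sx+.04)<.02)&(d@sy<-.09)&(d@sy>-.16)&(Q[:,2]>.13)&(Q[:,2]<.17);print('knob y',(d@sy)[k].min(),(d@sy)[k].max(),k.sum())
k=(abs(d@sx+.04)<.012)&(d@sy>.055)&(d@sy<.13)&(Q[:,2]>.095)&(Q[:,2]<.115);print('tip y',(d@sy)[k].max() if k.any() else None,k.sum())
E
python3 -c "
from axfit import *
axfit([.5507,-.0644],.0153)"
```

```text
42.5333 [-0.14979748  0.11331083 -1.26054078]
knob y -0.1242162586974746 -0.1071041101924923 208
tip y None 0
wrist 0.008 7 wrist 0.12 0 side 0.008 84 side 0.12 48 scene 0.008 127 scene 0.12 42 
all foot xy [ 0.5504 -0.0634] tilt [-0.0081 -0.0042] med 0.0016908548997396685
side foot xy [ 0.55   -0.0646] tilt [-0.0009 -0.0003] med 0.0013404810827951745
scene foot xy [ 0.55   -0.0623] tilt [-0.002   0.0019] med 0.001993543977998769
top hist []
```

View pics/f_w.png

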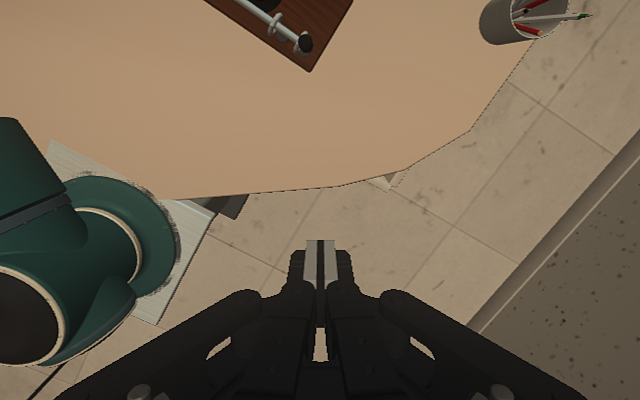

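View pics/f_s.png

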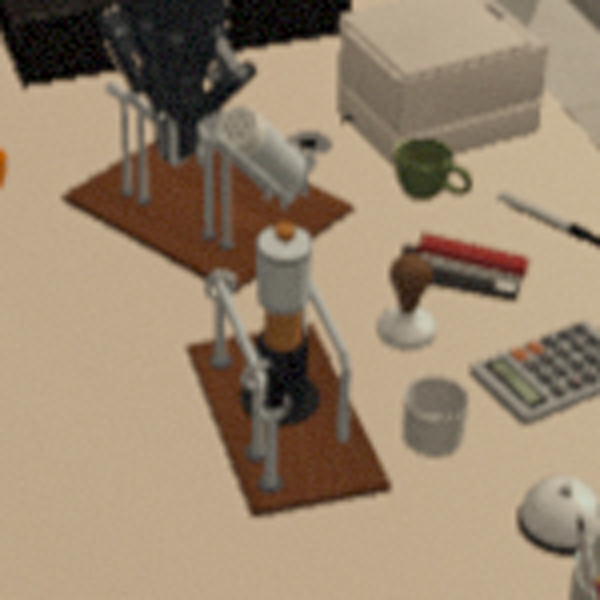

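The knob centre is at y=-0.1157, so the joint is about 0.139. The grinder is upright, the shaker is in the rack, and the bystanders sit at their original pixels. Handing in.

```bash
python3 -c "
from cell import *
print(hand_in())"
```

```text
the job is handed in; nothing more can be done
None
```

I drew the grinder out of the rack along its axis and stood it on the round mat. I then pushed the keeper bar home by its knob and handed the job in at about 42.5 s; no verdict was reported.

**Last checks:**
- **Grinder:** it stands released and upright. The side and scene fits each give a lean of about 2–3 mrad and an axis 1–2 mm from the mat's centre. The fit with both cameras together read 9 mrad. The limits are 60 mrad and 14 mm.
- **Keeper bar:** it reached its stop. The knob centre measured y ≈ -0.116 m, which puts the joint at about 0.139 m. The pictures show its end through the free eye, but the depth check on the tip found no points.
- **Other things:** in the side view the shaker is still in the rack. The tamper, cup and bell are at their starting pixels, and the arm is clear of everything.

**Disagreements and a failed try:**
- **Fingertips:** the closed fingertips measured about 23–28 mm behind the reported TCP, not 19 mm ahead as described. My first push therefore passed above the knob and touched nothing; a second push 38 mm lower worked. It also means I gripped the grinder near the top edge of its head, not at the middle, but the grip held.
- **Rack position:** the grinder's foot measured about 9 mm nearer the robot than the given rack dimensions imply. I used the measured position.
- **Stop force:** the last push step pressed about 21 N against the stop before I backed off.

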